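# Turn the drained rinsing pot mouth-up

### The job

One of the two small steel pots beside the ultrasonic bath has been left mouth-down to drain. Lift it by the black grip of its handle so that it swings over, and set it down gently, upright with its mouth up, near the middle of the round wooden disc. Leave the other pot, which already stands mouth-up, where it is.

Things in the scene. Friction and masses are not known exactly. Their poses are not given: they have to be found in the camera images.
- pot_mid (a point): Centre, half-way up, of the pot to turn: round steel, 60 mm across the mouth, 54 at the base, 55 high, 0.16 kg, mouth-down on the cupboard top. z axis: out of the mouth (down at the start). Its bucket handle (bail) swings on two ears 8 mm below the rim, 5 mm off centre, so once lifted 80 mm the pot tips over by itself; in 2 s it hangs mouth-up, leaning 10 degrees, and rights as it is set down.
- bail_grip (a point): Centre of the black grip on top of that pot's bail: flat-sided bar 12 mm thick, 34 long, 14 tall, level. y axis along its length, x axis through its thickness (close the fingers along x). 85 mm from the ears; at the start 93 mm above the cupboard top and 38 above the upturned base; 132 mm above the base once the pot has turned over.
- disc_top (a point): Centre of the flat top of the round wooden disc, 110 mm across and 14 mm thick, fixed on the cupboard top. z axis up.
- pot2_mid (a point): Centre, half-way up, of the other pot: same size and shape, standing mouth-up on the cupboard top with its bail upright (top of the bail 139 mm above the cupboard top). z axis out of the mouth (up). Leave it alone.
Not all that is in view belongs to the job. What is shaped like the part that bears pot_mid but pink is not meant.

How it is judged (in metres and radians):
At the end, for the whole second after the job is handed in: The pot that was mouth-down stands at rest on its base on the wooden disc, mouth up within 10 degrees, its centre within 24 mm of the disc's centre; the other pot still stands mouth-up within 20 mm of where it was (horizontal distance between pot_mid and disc_top below 0.024 m and z of pot_mid in the frame of disc_top between 0.021 and 0.034 m and angle between each of pot_mid, pot2_mid's own z axis and vertical below 0.17 rad and distance of pot2_mid from where it was at the start of the episode below 0.02 m); the robot touches nothing.
It fails at once if the pot is dropped or slammed on the wooden disc (over 40 N) (contact force between pot and disc above 40 N).
It also fails if it takes over 48 s, if anything falls off the work surface, if the arm or the gripper's body presses on something with over 40 N, if the wrist force passes 120 N, or if a joint passes its speed limit or range.

### The arm

A 6-joint arm with a two-finger parallel gripper is mounted at the origin on a cart in front of the work surface, level with it; the furniture and walls round the work are solid. World frame = base frame: x ahead of the robot, y to its left, z up, the work surface at z = 0. Lengths are in mm, angles in rad, forces in N, time in s.
With the tool pointing down it reaches from about 400 to 925 mm from the base axis. Payload 12.5 kg.
Tool frame: the origin (TCP) lies at the centre of the arm's flange, where the gripper is bolted on; the fingertips stand 190 mm ahead of it and the grasp point (between the pads) lies env.grip_point_offset ahead of it (env.grip_point_offset is the distance from the TCP to the grasp point, in mm); z points along the fingers, x is the direction in which the jaws open and shut, and the axes are right-handed (so a half turn about z gives the same grasp; the last joint's range is limited). The gripper opens to 95 mm and grips with 3 to 60 N. Pads are 20 mm wide; open, the fingers measure 119 mm over their backs; the gripper's body (75 mm by 180 mm) begins 59 mm behind the grasp point.
Start: joints at [-1.218, 0.491, 1.559, -0, 1.092, -0.106], TCP at [276.814, -560.356, 404.761] pointing down, gripper open.
Joint ranges: [-3.1, 3.1], [-0.84, 2.19], [0.05, 2.79], [-1.13, 4.28], [0.06, 2.93], [-2.69, 2.69]. Speed limits (rad/s): [2.22, 2.22, 2.79, 3.14, 3.14, 3.14].

### API

Orientations are given as [roll, pitch, yaw] about the fixed x, y, z axes, in that order (R = Rz(yaw) Ry(pitch) Rx(roll)).
In Python, from cell import state, read_camera, camera_model, job_done, env gives the robot as it stands.
- The arm moves only by the tool arm_command, never from a script. Its argument "steps" is a list of rows, each a list of 6 numbers: the shift along the tool's x, y, z in cm, then the turn, a rotation vector about the tool's x, y, z in degrees. In form: [[dx, dy, dz, rx, ry, rz], ...]. A call has 1 to 12 rows; each row is the pose to reach, as a shift and turn from the pose commanded when the call began, along the tool's axes at that moment; what a row does not reach only later rows make up. A row lasts 1/12 s, in which the tool goes at most 41.7 mm and 7.16 degrees, less where a joint would pass 70% of its speed; a pose out of reach is approached as far as the arm can. A call with a gripper value outside its range is refused whole. "jaw" is the finger opening in cm, from 0 to 9.51, set as the call begins (left out, the last holds). The fingers move at their own pace and stop on an object; the grip force is fixed at half the most. Time passes only in rows, so rows that repeat a pose let the fingers close. It gives the time, the measured TCP pose, the force and the opening at its end, in the units of the state.
- state(): the state, without advancing time (a new reading comes with each control period).
- read_camera(name): name is "scene" or "top" or "wrist"; returns the picture (400x640x3 uint8, red, green, blue); there is no depth.
- camera_model(name): a dict with "K" (3x3 intrinsics, pixels), "xyz" and "rotation" of the camera in the world. Camera axes: x right, y up, looking along -z (the intrinsics and any distortion apply to the point x, -y, -z); pixel columns grow to the right and rows downward; lengths in mm; the calibration is good to about 2 mm. A picture is of the moment at which its call begins: read the wrist's pose just before it. camera_model takes no time and is no camera call; for the wrist camera it gives the pose at the moment of the call.
- job_done(): hands the job in, once; it reports no verdict.
The state is a dict: "t": time; "joints": joint angles; "qvel": joint speeds; "tau": joint torques, N m; "eef_pos": TCP position; "tcp_rot": TCP orientation; "ft_force": force on the tool from outside, world axes, zero at the start; "moment": the same for the moment, N m; "opening": opening from 0.0 (shut) to 1.0 (fully open).
Only numpy, scipy, OpenCV 4.12 (cv2) and the standard library are available. Lean on these libraries where they do the work, as an engineer would, in place of code of your own. Each camera call takes 0.05 s, during which the arm holds its last target. There are 200 camera calls.

## Working session

There is one attempt and no reset: what is moved stays moved. The work goes in short steps, Python scripts to look and compute and a tool call to move; the robot and the scene stay as the last step left them, time stands still between calls to the robot, and variables do not carry over. Pictures are saved under pics/ and viewed, about 8 in all and at most 12, crops included, and the job is handed in when it is done.

Besides the shell and the picture viewer there is one more tool, called after "Request:" as name(argument=value, ...) on one line, values as JSON. arm_command: Moves the arm, as the interface text tells. Its arguments: {"type":"object","properties":{"steps":{"type":"array"},"jaw":{"type":"number"}},"required":["steps"]}

```bash
mkdir -p pics; ls
python3 - <<'E'
from cell import *
import cv2
for n in("scene","top"):
    cv2.imwrite(f"pics/{n}0.png",read_camera(n)[:,:,::-1]); m=camera_model(n); print(n,m)
print(env.grip_point_offset,state())
E
```

```text
pics
scene {'K': array([[402.52452272,   0.        , 316.40373177],
       [  0.        , 402.52452272, 192.36585663],
       [  0.        ,   0.        ,   1.        ]]), 'xyz': array([-65.12673094, 503.39111156, 417.53095985]), 'rotation': array([ 1.16386638,  0.00895234, -2.32535156])}
top {'K': array([[379.68220969,   0.        , 313.81473071],
       [  0.        , 379.68220969, 200.56052081],
       [  0.        ,   0.        ,   1.        ]]), 'xyz': array([428.88350201,   7.86569159, 946.88724241]), 'rotation': array([ 0.10890137, -0.04510228, -1.54559407])}
171.3 {'t': 0.1, 'joints': array([-1.21757598e+00,  4.91494977e-01,  1.55939737e+00,  9.81341358e-07,
        1.09166646e+00, -1.05593224e-01]), 'qvel': array([ 0.00124841, -0.00176432, -0.00182602,  0.00073029,  0.00068221,
       -0.00064832]), 'tau': array([ 4.43229277e-03, -6.13621688e+01, -2.58606273e+01,  6.93599484e-02,
        4.70001181e-02, -5.52943095e-05]), 'eef_pos': array([ 276.81757989, -560.32364505,  404.21970812]), 'tcp_rot': array([-3.14148996e+00,  9.60681258e-04, -1.11198316e+00]), 'ft_force': array([ 0.1095038 , -0.08648141, -0.98667958]), 'moment': array([-0.00603197, -0.08425446, -0.00072495]), 'opening': 0.9975121916106409}
```

View pics/scene0.png

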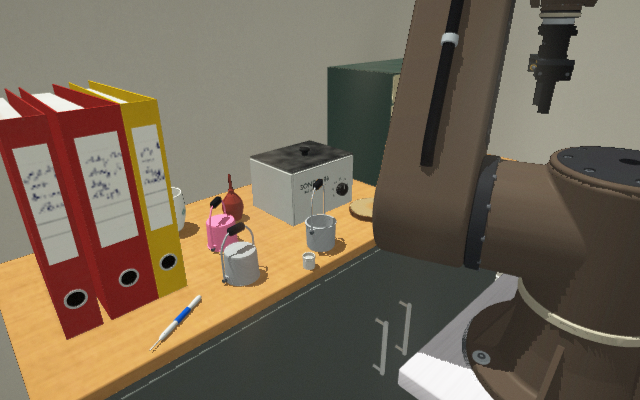

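View pics/top0.png

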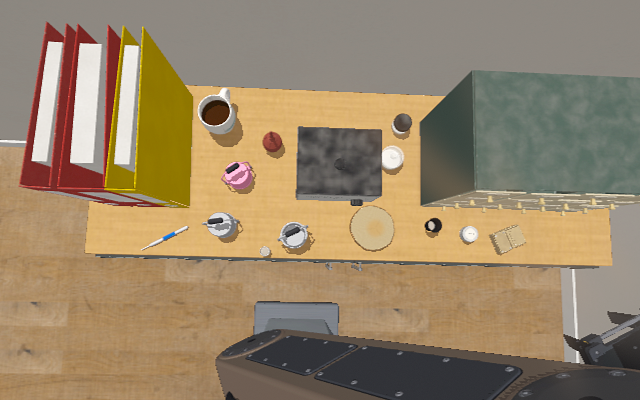

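The top view shows three pots: grey at (221,224), grey at (294,236) and pink at (238,175). The disc is at (372,228). In the scene view the left grey pot's grip (236,228) sits just above its body, which fits mouth-down. The right grey pot's grip (317,185) stands high above an open mouth. The pink pot is a decoy. I'll confirm this in one enlarged crop and measure at the same time.

```bash
cat > h.py <<'E'
import numpy as np, cv2
from scipy.spatial.transform import Rotation as R
def ray(m,u,v):
    K=m["K"]; d=np.array([(u-K[0,2])/K[0,0],-(v-K[1,2])/K[1,1],-1.])
    d=R.from_euler("xyz",m["rotation"]).apply(d); return np.array(m["xyz"]),d/np.linalg.norm(d)
def plane(m,u,v,z):
    o,d=ray(m,u,v); return o+d*(z-o[2])/d[2]
def two(m1,p1,m2,p2):
    A=[];b=[]
    for m,p in((m1,p1),(m2,p2)):
        o,d=ray(m,*p); P=np.eye(3)-np.outer(d,d); A.append(P); b.append(P@o)
    A=np.vstack(A);b=np.hstack(b); x=np.linalg.lstsq(A,b,rcond=None)[0]; return x,np.linalg.norm(A@x-b)
def proj(m,X):
    c=R.from_euler("xyz",m["rotation"]).inv().apply(np.asarray(X)-m["xyz"]); K=m["K"]
    return K[0,0]*c[0]/-c[2]+K[0,2], K[1,2]-K[1,1]*c[1]/-c[2]
E
python3 - <<'E'
from h import *; from cell import camera_model
s=cv2.imread("pics/scene0.png");t=cv2.imread("pics/top0.png")
a=cv2.resize(s[170:300,190:350],None,fx=4,fy=4,interpolation=2)
b=cv2.resize(t[150:270,190:410],(640,349),interpolation=2)
cv2.imwrite("pics/crop.png",cv2.resize(np.vstack([a,b]),(441,600),interpolation=3))
T=camera_model("top");S=camera_model("scene")
def dark(im,x0,y0,x1,y1):
    r=(im[y0:y1,x0:x1].max(2)<60).astype(np.uint8)
    n,l,st,c=cv2.connectedComponentsWithStats(r); k=1+np.argmax(st[1:,4])
    ys,xs=np.where(l==k); pts=np.c_[xs,ys].astype(float); v=np.linalg.svd(pts-pts.mean(0))[2][0] if 0 else np.linalg.eigh(np.cov(pts.T))[1][:,1]
    return c[k]+[x0,y0],st[k,4],v
for n,bt,bs in(("pot",(200,212,240,232),(215,215,250,242)),("pot2",(280,225,305,242),(308,175,327,196))):
    ct,nt,v=dark(t,*bt); cs,ns,_=dark(s,*bs)
    X,e=two(T,ct,S,cs); p0=plane(T,*(ct-5*v),X[2]);p1=plane(T,*(ct+5*v),X[2]);d=p1-p0
    print(n,ct,nt,cs,ns,X,e,"long axis yaw",np.degrees(np.arctan2(d[1],d[0])))
print("disc",plane(T,372,228,14))
print("disc proj wise edges",[plane(T,u,v,14) for u,v in((350,228),(395,228),(372,206),(372,250))])
for u,v in((221,224),(294,236)): print("pot body",plane(T,u,v,45))
for u,v in((298,200),(382,200)): print("bath front",plane(T,u,v,120))
E
```

```text
pot [215.85185185 221.77777778] 27 [234.984 228.632] 125 [470.60643626 190.8586847   90.84015657] 3.0704638876143338 long axis yaw 101.41102222860735
pot2 [292.92307692 232.65384615] 26 [317.81690141 183.6056338 ] 71 [449.69461349  17.29670338 130.42317106] 1.9956177976265679 long axis yaw 120.45966025163324
disc [ 468.14094457 -177.2791735    14.        ]
disc proj wise edges [array([ 466.67264964, -122.62813986,   14.        ]), array([ 469.68425521, -234.72234776,   14.        ]), array([ 522.76975742, -176.81942947,   14.        ]), array([ 414.19929408, -177.73313453,   14.        ])]
pot body [466.61329702 186.50673569  45.        ]
pot body [442.9842072   14.37345534  45.        ]
bath front [520.48395595   7.51189805 120.        ]
bath front [ 526.08809284 -178.00452444  120.        ]
```

View pics/crop.png

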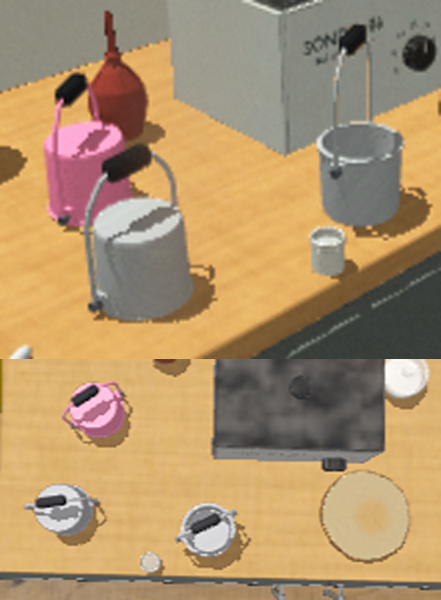

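The crop confirms it: the left grey pot (top view (221,224)) shows a closed base with its grip close above, measured at z≈91. The right one shows an open mouth with a tall bail, and the pink one is a decoy. Next I'll work out the move to above the grip.

```bash
cat > go.py <<'E'
import sys; from h import *; from cell import state
# target: x y z yaw(deg), tool down
x,y,z,w=map(float,sys.argv[1:5]); s=state()
Rt=R.from_euler("xyz",s["tcp_rot"]); G=R.from_euler("xyz",[np.pi,0,np.radians(w)])
print("t",s["t"],"pos",s["eef_pos"].round(1),"yaw",np.degrees(s["tcp_rot"]).round(2),"open",s["opening"],"F",s["ft_force"].round(1))
print("step cm/deg",(Rt.inv().apply(np.array([x,y,z])-s["eef_pos"])/10).round(2),np.degrees((Rt.inv()*G).as_rotvec()).round(2))
E
python3 go.py 470 190 400 11
python3 - <<'E'
from h import *; from cell import camera_model
S=camera_model("scene"); o=plane(S,298,217,0); print(o)
for z in(80,100,120,140,160): print(z,proj(S,[o[0],o[1],z]))
E
```

```text
t 0.1 pos [ 276.8 -560.3  404.2] yaw [-1.7999e+02  6.0000e-02 -6.3710e+01] open 0.9975121916106409 F [ 0.1 -0.1 -1. ]
step cm/deg [-58.72 -50.55   0.48] [-4.000e-02  4.000e-02 -7.471e+01]
[568.72546345 -29.36294218   0.        ]
80 (np.float64(297.02462264317694), np.float64(184.7578077758998))
100 (np.float64(296.76987410616454), np.float64(176.33680923445868))
120 (np.float64(296.510527723896), np.float64(167.76382376249597))
140 (np.float64(296.2464578860726), np.float64(159.03469917073707))
160 (np.float64(295.977534364885), np.float64(150.14513063292182))
```

Request:
arm_command(steps=[[-29, -25, 0, 0, 0, -37], [-29, -25, 0, 0, 0, -37], [-29, -25, 0, 0, 0, -37], [-29, -25, 0, 0, 0, -37], [-29, -25, 0, 0, 0, -37], [-29, -25, 0, 0, 0, -37], [-29, -25, 0, 0, 0, -37], [-29, -25, 0, 0, 0, -37], [-29, -25, 0, 0, 0, -37], [-58.7, -50.5, 0, 0, 0, -74.7], [-58.7, -50.5, 0, 0, 0, -74.7], [-58.7, -50.5, 0, 0, 0, -74.7]])

```text
t: 1.1
eef_pos: [401.4, -74.2, 404.8]
tcp_rot: [3.141, -0.0, -0.085]
ft_force: [1.0, -1.4, -0.1]
opening: 1.001
```

```bash
python3 go.py 470 190 400 11
```

```text
t 1.1 pos [401.4 -74.2 404.8] yaw [ 1.7999e+02 -1.0000e-02 -4.8900e+00] open 1.001224989946839 F [ 1.  -1.4 -0.1]
step cm/deg [  4.58 -26.91   0.48] [ 1.000e-02 -1.000e-02 -1.589e+01]
```

Request:
arm_command(steps=[[4.6, -26.9, 0.5, 0, 0, -15.9], [4.6, -26.9, 0.5, 0, 0, -15.9], [4.6, -26.9, 0.5, 0, 0, -15.9], [4.6, -26.9, 0.5, 0, 0, -15.9], [4.6, -26.9, 0.5, 0, 0, -15.9], [4.6, -26.9, 0.5, 0, 0, -15.9], [4.6, -26.9, 0.5, 0, 0, -15.9], [4.6, -26.9, 0.5, 0, 0, -15.9], [4.6, -26.9, 0.5, 0, 0, -15.9], [4.6, -26.9, 0.5, 0, 0, -15.9]])

```text
t: 1.93
eef_pos: [471.6, 187.2, 399.4]
tcp_rot: [3.141, 0.001, 0.187]
ft_force: [-0.3, -0.2, 0.4]
opening: 1.0
```

```bash
python3 go.py 470 190 400 11
python3 - <<'E'
from h import *; from cell import *
m=camera_model("wrist"); im=read_camera("wrist")[:,:,::-1]; cv2.imwrite("pics/w1.png",im); print(m, proj(m,[470,190,93]))
E
```

```text
t 1.9333 pos [471.6 187.2 399.4] yaw [1.7998e+02 5.0000e-02 1.0690e+01] open 1.000494412350527 F [-0.3 -0.2  0.4]
step cm/deg [-0.11 -0.31 -0.06] [ 0.02  0.05 -0.31]
{'K': array([[326.7056126 ,   0.        , 320.35006739],
       [  0.        , 326.7056126 , 200.83281574],
       [  0.        ,   0.        ,   1.        ]]), 'xyz': array([457.54376732, 261.34153536, 379.23660734]), 'rotation': array([-0.26652439,  0.00077856,  0.18701336])} (np.float64(319.46216343148035), np.float64(194.70997367570013))
```

View pics/w1.png

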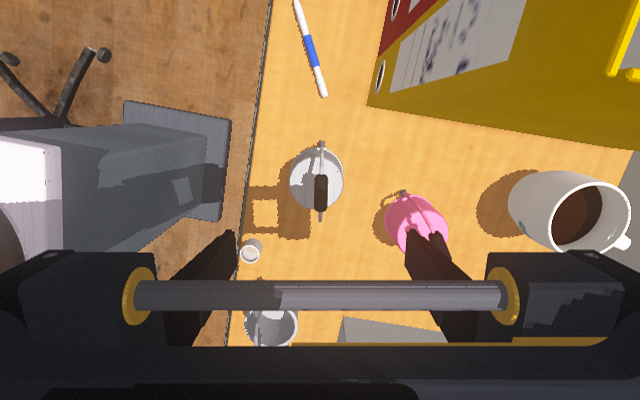

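The wrist view shows the black grip at about (321,193), upright in the picture, so the yaw is about right. I'll refine the measurement and check clearance to the binder corner at (367,103).

Run:
```python
from h import *; from cell import *
m=camera_model("wrist"); im=cv2.imread("pics/w1.png")
r=(im[170:218,306:338].max(2)<60).astype(np.uint8)
n,l,st,c=cv2.connectedComponentsWithStats(r);k=1+np.argmax(st[1:,4]);print(st[k],c[k])
x0,y0,w,h,_=st[k];x0+=306;y0+=170
for v in(y0,y0+h): print(plane(m,x0+w/2,v,96))
ys,xs=np.where(l==k); v=np.linalg.eigh(np.cov(np.c_[xs,ys].T))[1][:,1]; print("axis",v)
cc=c[k]+[306,170]; a=plane(m,*cc,93); b=plane(m,*(cc+8*v),93)-a; print(a,np.degrees(np.arctan2(b[1],b[0])))
print("binder",plane(m,367,103,0),plane(m,367,103,30), plane(camera_model("top"),187,207,0))
print("pot base disc",plane(m,316,178,55))
```

```text
[ 9 39  1  1  1] [ 9. 39.]
[468.95126245 176.55781664  96.        ]
[469.12262752 175.62767512  96.        ]
axis [nan nan]
[468.62119699 175.57973967  93.        ] nan
binder [506.78796805 279.65650265   0.        ] [502.9034083  278.17782455  30.        ] [508.12540593 280.67400423   0.        ]
pot base disc [465.15982707 196.58173293  55.        ]<stdin>:7: RuntimeWarning: Degrees of freedom <= 0 for slice
  c *= np.true_divide(1, fact)
  c *= np.true_divide(1, fact)
```

Run:
```python
from h import *; from cell import *
m=camera_model("wrist"); im=cv2.imread("pics/w1.png")
r=(im[160:225,300:345].max(2)<90).astype(np.uint8)
r=cv2.morphologyEx(r,cv2.MORPH_OPEN,np.ones((5,5),np.uint8))
n,l,st,c=cv2.connectedComponentsWithStats(r);k=1+np.argmax(st[1:,4]);print(st[1:])
x0,y0,w,h,_=st[k];x0+=300;y0+=160
for v in(y0,y0+h): print(plane(m,x0+w/2,v,96))
ys,xs=np.where(l==k); v=np.linalg.eigh(np.cov(np.c_[xs,ys].T))[1][:,1]
cc=c[k]+[300,160]; a=plane(m,*cc,95); b=plane(m,*(cc+8*v),95)-a; print(cc,a,np.degrees(np.arctan2(b[1],b[0])))
# bail ends seen near (321,143) and (321,219)
print("width mm",np.linalg.norm(plane(m,x0,cc[1],97)-plane(m,x0+w,cc[1],97)))
```

```text
[[ 14  15  13  36 404]]
[467.61676667 208.09206748  96.        ]
[473.75057923 175.5356374   96.        ]
[319.86633663 193.52475248] [470.21486004 191.23241763  95.        ] -78.92784181362931
width mm 11.578073498944427
```

```bash
python3 go.py 470.2 191 265 11
```

```text
t 1.9833 pos [471.7 186.8 399.6] yaw [1.7999e+02 3.0000e-02 1.0640e+01] open 1.002844839147101 F [-0.5  0.2 -0.2]
step cm/deg [-0.06 -0.45 13.46] [ 0.01  0.03 -0.36]
```

Request:
arm_command(steps=[[-0.1, -0.4, 3, 0, 0, -0.4], [-0.1, -0.4, 6, 0, 0, -0.4], [-0.1, -0.4, 9, 0, 0, -0.4], [-0.1, -0.4, 11, 0, 0, -0.4], [-0.1, -0.4, 12, 0, 0, -0.4], [-0.1, -0.4, 13, 0, 0, -0.4], [-0.1, -0.4, 13.5, 0, 0, -0.4], [-0.1, -0.4, 13.5, 0, 0, -0.4], [-0.1, -0.4, 13.5, 0, 0, -0.4]], jaw=5)

```text
t: 2.73
eef_pos: [470.4, 191.1, 265.4]
tcp_rot: [3.142, -0.001, 0.193]
ft_force: [0.1, 0.8, -0.7]
opening: 0.53
```

```bash
python3 go.py 470.2 191 265 11;  python3 - <<'E'
from h import *; from cell import *
im=read_camera("wrist")[:,:,::-1]; s=read_camera("scene")[:,:,::-1]
cv2.imwrite("pics/w2.png",np.vstack([im[100:400],cv2.resize(s[170:320,150:470],(640,300))]))
E
```

```text
t 2.7333 pos [470.4 191.1 265.4] yaw [ 1.800e+02 -6.000e-02  1.106e+01] open 0.529906315856466 F [ 0.1  0.8 -0.7]
step cm/deg [-0.02  0.01  0.04] [ 0.   -0.06  0.06]
```

View pics/w2.png

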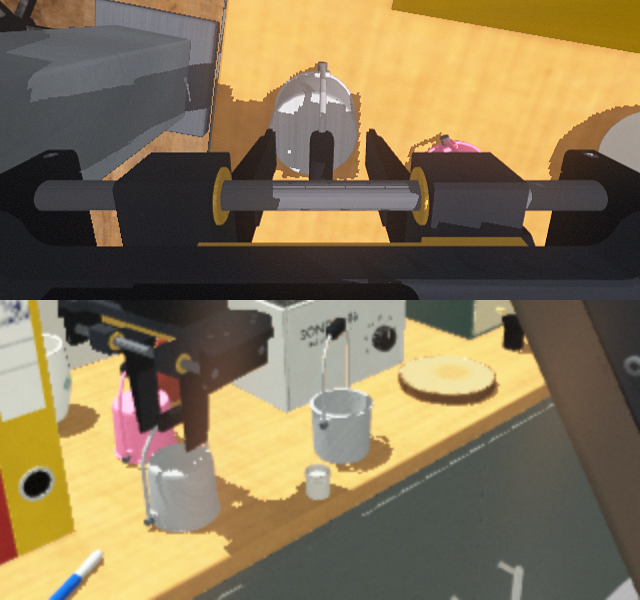

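The wrist half shows the grip at (321,150), centred between the fingers, and the scene half agrees. I'll close on it.

Request:
arm_command(steps=[[0, 0, 0, 0, 0, 0], [0, 0, 0, 0, 0, 0], [0, 0, 0, 0, 0, 0], [0, 0, 0, 0, 0, 0], [0, 0, 0, 0, 0, 0], [0, 0, 0, 0, 0, 0], [0, 0, 0, 0, 0, 0], [0, 0, 0, 0, 0, 0], [0, 0, 0, 0, 0, 0], [0, 0, 0, 0, 0, 0]], jaw=0)

```text
t: 3.67
eef_pos: [470.2, 191.2, 264.7]
tcp_rot: [3.141, -0.0, 0.193]
ft_force: [0.2, 0.1, 0.4]
opening: 0.127
```

The opening is 12 mm, so it holds the grip. Next I lift it gently, 24 cm in total.

Request:
arm_command(steps=[[0, 0, -0.5, 0, 0, 0], [0, 0, -1.5, 0, 0, 0], [0, 0, -3, 0, 0, 0], [0, 0, -5, 0, 0, 0], [0, 0, -7, 0, 0, 0], [0, 0, -9, 0, 0, 0], [0, 0, -11, 0, 0, 0], [0, 0, -13, 0, 0, 0], [0, 0, -14.5, 0, 0, 0], [0, 0, -15.5, 0, 0, 0], [0, 0, -16, 0, 0, 0], [0, 0, -16, 0, 0, 0]])

```text
t: 4.67
eef_pos: [470.0, 191.2, 425.7]
tcp_rot: [-3.142, -0.002, 0.193]
ft_force: [-0.7, -0.2, -2.7]
opening: 0.124
```

Request:
arm_command(steps=[[0, 0, -0.5, 0, 0, 0], [0, 0, -1.5, 0, 0, 0], [0, 0, -3, 0, 0, 0], [0, 0, -5, 0, 0, 0], [0, 0, -6.5, 0, 0, 0], [0, 0, -7.5, 0, 0, 0], [0, 0, -8, 0, 0, 0], [0, 0, -8, 0, 0, 0], [0, 0, -8, 0, 0, 0], [0, 0, -8, 0, 0, 0], [0, 0, -8, 0, 0, 0], [0, 0, -8, 0, 0, 0]])

```text
t: 5.67
eef_pos: [470.2, 191.3, 504.1]
tcp_rot: [3.141, 0.001, 0.193]
ft_force: [-0.2, 0.4, -1.3]
opening: 0.124
```

Request:
arm_command(steps=[[0, 0, 0, 0, 0, 0], [0, 0, 0, 0, 0, 0], [0, 0, 0, 0, 0, 0], [0, 0, 0, 0, 0, 0], [0, 0, 0, 0, 0, 0], [0, 0, 0, 0, 0, 0], [0, 0, 0, 0, 0, 0], [0, 0, 0, 0, 0, 0], [0, 0, 0, 0, 0, 0], [0, 0, 0, 0, 0, 0], [0, 0, 0, 0, 0, 0], [0, 0, 0, 0, 0, 0]])

```text
t: 6.67
eef_pos: [470.1, 191.3, 504.7]
tcp_rot: [3.141, 0.0, 0.193]
ft_force: [-0.2, -0.2, -2.2]
opening: 0.126
```

```bash
python3 - <<'E'
from h import *; from cell import *
T=camera_model("top")
t=read_camera("top")[:,:,::-1]; cv2.imwrite("pics/top2.png",t); s=read_camera("scene")[:,:,::-1]
cv2.imwrite("pics/s3.png",np.hstack([cv2.resize(s[60:300,120:400],None,fx=1.4,fy=2*.7),cv2.resize(t[150:290,180:420],None,fx=1.6,fy=1.6)[:224].repeat(1,0) if 0 else cv2.copyMakeBorder(cv2.resize(t[150:290,180:420],None,fx=1.6,fy=1.6),0,336-224,0,0,0)]))
# disc: tan ellipse by colour edge vs table
hsv=cv2.cvtColor(t,cv2.COLOR_BGR2HSV); print(hsv[228,355],hsv[215,372],hsv[228,325],hsv[258,372])
E
python3 go.py 469 -177 505 11
```

```text
[ 21  76 219] [ 20  76 218] [ 18 117 236] [ 18 118 240]
t 6.7667 pos [470.1 191.3 504.7] yaw [180.     0.    11.07] open 0.12094537010883874 F [ 0.3  0.5 -2.1]
step cm/deg [-7.190e+00  3.612e+01 -3.000e-02] [0.   0.   0.07]
```

View pics/s3.png

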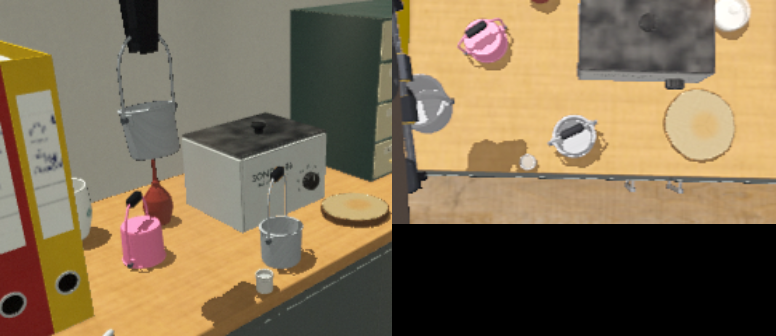

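The pot now hangs mouth-up. Next I'll measure the disc centre.

Run:
```python
from h import *; from cell import *
T=camera_model("top");t=cv2.imread("pics/top2.png")
r=cv2.cvtColor(t,cv2.COLOR_BGR2HSV)[:,:,1]; M=np.zeros(r.shape,np.uint8); M[204:253,345:402]=(r[204:253,345:402]<105)
M=cv2.morphologyEx(M,cv2.MORPH_OPEN,np.ones((5,5),np.uint8))
c=max(cv2.findContours(M,0,1)[0],key=cv2.contourArea); print(cv2.boundingRect(c),cv2.contourArea(c)); h=cv2.convexHull(c)
P=np.array([plane(T,*p,14)[:2] for p in h[:,0]],np.float32); print(cv2.minEnclosingCircle(P),cv2.fitEllipse(P))
```

```text
(351, 206, 43, 44) 1425.0
((469.85955810546875, -178.3345489501953), 55.316680908203125) ((469.78082275390625, -177.93080139160156), (105.14047241210938, 110.19219207763672), 140.91639709472656)
```

Request:
arm_command(steps=[[-0.1, 0.3, 0, 0, 0, 0], [-0.2, 1, 0, 0, 0, 0], [-0.4, 2, 0, 0, 0, 0], [-0.7, 3.5, 0, 0, 0, 0], [-1, 5, 0, 0, 0, 0], [-1.4, 7, 0, 0, 0, 0], [-1.8, 9, 0, 0, 0, 0], [-2.2, 11, 0, 0, 0, 0], [-2.6, 13, 0, 0, 0, 0], [-3, 15, 0, 0, 0, 0], [-3.4, 17, 0, 0, 0, 0], [-3.8, 19, 0, 0, 0, 0]])

```text
t: 7.77
eef_pos: [468.9, -4.3, 504.8]
tcp_rot: [3.141, -0.0, 0.193]
ft_force: [0.7, 0.6, -2.2]
opening: 0.124
```

Request:
arm_command(steps=[[-0.4, 2, 0, 0, 0, 0], [-0.8, 4, 0, 0, 0, 0], [-1.2, 6, 0, 0, 0, 0], [-1.6, 8, 0, 0, 0, 0], [-2, 10, 0, 0, 0, 0], [-2.4, 12, 0, 0, 0, 0], [-2.7, 13.5, 0, 0, 0, 0], [-2.9, 14.7, 0, 0, 0, 0], [-3.1, 15.6, 0, 0, 0, 0], [-3.3, 16.5, 0, 0, 0, 0], [-3.4, 17, 0, 0, 0, 0], [-3.4, 17.1, 0, 0, 0, 0]])

```text
t: 8.77
eef_pos: [468.8, -177.4, 504.7]
tcp_rot: [3.142, 0.0, 0.193]
ft_force: [-0.6, -0.3, -1.8]
opening: 0.124
```

```bash
python3 go.py 468.5 -178 505 11
```

```text
t 8.7667 pos [ 468.8 -177.4  504.7] yaw [179.99   0.    11.05] open 0.12440246963093554 F [-0.6 -0.3 -1.8]
step cm/deg [-0.04  0.05 -0.03] [0.01 0.   0.05]
```

Request:
arm_command(steps=[[0.1, 0, 0.5, 0, 0, 0], [0.1, 0, 1.5, 0, 0, 0], [0.1, 0, 3, 0, 0, 0], [0.1, 0, 4.5, 0, 0, 0], [0.1, 0, 6, 0, 0, 0], [0.1, 0, 7.5, 0, 0, 0], [0.1, 0, 9, 0, 0, 0], [0.1, 0, 10.5, 0, 0, 0], [0.1, 0, 12, 0, 0, 0], [0.1, 0, 13.2, 0, 0, 0], [0.1, 0, 14.2, 0, 0, 0], [0.1, 0, 15, 0, 0, 0]])

```text
t: 9.77
eef_pos: [469.7, -176.1, 353.4]
tcp_rot: [-3.141, 0.001, 0.194]
ft_force: [0.2, -0.3, -3.2]
opening: 0.127
```

Request:
arm_command(steps=[[0, 0, 0, 0, 0, 0], [0, 0, 0, 0, 0, 0], [0, 0, 0, 0, 0, 0], [0, 0, 0, 0, 0, 0], [0, 0, 0, 0, 0, 0], [0, 0, 0, 0, 0, 0], [0, 0, 0, 0, 0, 0], [0, 0, 0, 0, 0, 0], [0, 0, 0, 0, 0, 0], [0, 0, 0, 0, 0, 0], [0, 0, 0, 0, 0, 0], [0, 0, 0, 0, 0, 0]])

```text
t: 10.77
eef_pos: [469.8, -176.7, 354.7]
tcp_rot: [3.142, 0.0, 0.193]
ft_force: [-0.3, 0.3, -1.5]
opening: 0.124
```

```bash
python3 go.py 470 -178 318 11
python3 - <<'E'
from h import *; from cell import *
t=read_camera("top")[:,:,::-1]; w=read_camera("wrist")[:,:,::-1]
cv2.imwrite("pics/p4.png",np.vstack([cv2.resize(t[150:270,290:450],(480,360)),cv2.resize(w,(480,300))[80:300]]))
E
```

```text
t 10.7667 pos [ 469.8 -176.7  354.7] yaw [180.     0.    11.07] open 0.1244239053961934 F [-0.3  0.3 -1.5]
step cm/deg [-0.01  0.14  3.67] [0.   0.   0.07]
```

View pics/p4.png

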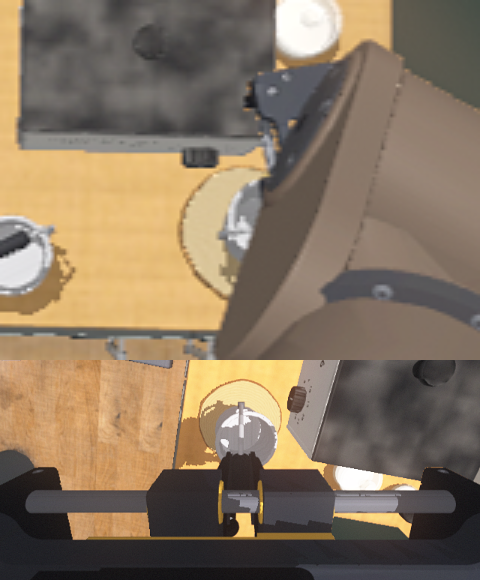

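The pot hangs over the disc, with its rim around (246,440) in the wrist half inside the disc outline. The gripper body stays well above the bath. I'll lower it slowly.

Request:
arm_command(steps=[[0, 0.1, 0.4, 0, 0, 0], [0, 0.1, 0.8, 0, 0, 0], [0, 0.1, 1.2, 0, 0, 0], [0, 0.1, 1.6, 0, 0, 0], [0, 0.1, 1.9, 0, 0, 0], [0, 0.1, 2.1, 0, 0, 0], [0, 0.1, 2.3, 0, 0, 0], [0, 0.1, 2.5, 0, 0, 0], [0, 0.1, 2.6, 0, 0, 0], [0, 0.1, 2.7, 0, 0, 0], [0, 0.1, 2.8, 0, 0, 0], [0, 0.1, 2.9, 0, 0, 0]])

```text
t: 11.87
eef_pos: [470.0, -177.6, 325.7]
tcp_rot: [3.141, -0.0, 0.193]
ft_force: [0.3, -0.1, -2.4]
opening: 0.123
```

Request:
arm_command(steps=[[0, 0, 0.1, 0, 0, 0], [0, 0, 0.2, 0, 0, 0], [0, 0, 0.3, 0, 0, 0], [0, 0, 0.4, 0, 0, 0], [0, 0, 0.45, 0, 0, 0], [0, 0, 0.5, 0, 0, 0], [0, 0, 0.55, 0, 0, 0], [0, 0, 0.6, 0, 0, 0], [0, 0, 0.65, 0, 0, 0], [0, 0, 0.7, 0, 0, 0], [0, 0, 0.7, 0, 0, 0], [0, 0, 0.7, 0, 0, 0]])

```text
t: 12.87
eef_pos: [469.7, -177.7, 319.1]
tcp_rot: [3.141, 0.001, 0.193]
ft_force: [-5.2, -1.3, 6.7]
opening: 0.125
```

Contact: about +8 N upwards relative to the hanging weight. I'll look before releasing.

```bash
python3 go.py 470 -178 318 11
python3 - <<'E'
from h import *; from cell import *
s=read_camera("scene")[:,:,::-1]; w=read_camera("wrist")[:,:,::-1]
cv2.imwrite("pics/p5.png",np.vstack([cv2.resize(s[110:250,270:450],(540,420)),w[60:240,130:500][:, :].copy() if 0 else cv2.resize(w[80:240,180:460],(540,309))[:180]]))
E
```

```text
t 12.8667 pos [ 469.7 -177.7  319.1] yaw [1.7999e+02 4.0000e-02 1.1090e+01] open 0.12450057012941741 F [-5.2 -1.3  6.7]
step cm/deg [0.02 0.03 0.11] [0.01 0.04 0.09]
```

View pics/p5.png

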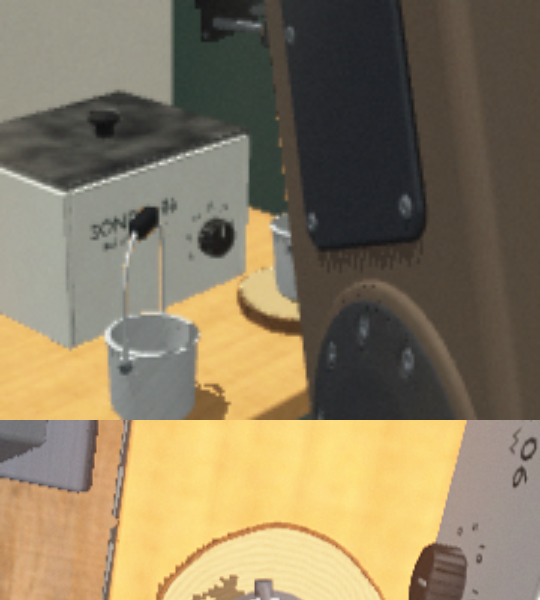

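The pot stands on the disc, still leaning about 3°, with side friction of −5 N in x. I'll ease 2 mm in −x and 1 mm down.

Request:
arm_command(steps=[[-0.1, 0, 0, 0, 0, 0], [-0.2, 0, 0, 0, 0, 0], [-0.2, 0, 0.05, 0, 0, 0], [-0.2, 0, 0.1, 0, 0, 0], [-0.2, 0, 0.1, 0, 0, 0]])

```text
t: 13.38
eef_pos: [467.8, -178.1, 317.8]
tcp_rot: [-3.142, 0.001, 0.193]
ft_force: [-5.3, -1.5, 6.6]
opening: 0.124
```

The force stayed constant, so the base was sliding as the pot righted. It is at full depth now, so I'll ease up slightly and release.

Request:
arm_command(steps=[[0, 0, -0.05, 0, 0, 0], [0, 0, -0.05, 0, 0, 0], [0, 0, -0.05, 0, 0, 0]])

```text
t: 13.63
eef_pos: [467.9, -178.1, 318.4]
tcp_rot: [3.141, 0.0, 0.193]
ft_force: [-4.7, -1.0, 6.0]
opening: 0.123
```

Request:
arm_command(steps=[[0, 0, -0.05, 0, 0, 0], [0, 0, -0.05, 0, 0, 0], [0, 0, -0.05, 0, 0, 0], [0, 0, -0.05, 0, 0, 0], [0, 0, -0.05, 0, 0, 0], [0, 0, -0.05, 0, 0, 0], [0, 0, -0.05, 0, 0, 0], [0, 0, -0.05, 0, 0, 0]], jaw=4)

```text
t: 14.3
eef_pos: [468.1, -178.0, 318.7]
tcp_rot: [3.141, -0.0, 0.193]
ft_force: [-0.7, -0.5, 0.5]
opening: 0.418
```

```bash
python3 go.py 468 -178 480 11
python3 - <<'E'
from h import *; from cell import *
w=read_camera("wrist")[:,:,::-1]
cv2.imwrite("pics/p6.png",cv2.resize(w[80:300,160:480],(640,440)))
E
```

```text
t 14.3 pos [ 468.1 -178.   318.7] yaw [179.99  -0.    11.07] open 0.4179046334279278 F [-0.7 -0.5  0.5]
step cm/deg [-1.000e-02 -0.000e+00 -1.613e+01] [ 0.01 -0.    0.07]
```

View pics/p6.png

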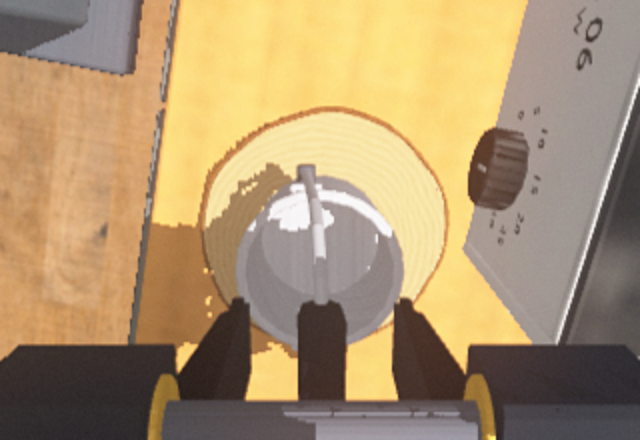

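The fingers are open and clear on both sides of the grip (322,345), the force is about 0, and the pot stands upright on the disc. I'll go straight up, then back off along −y so the top camera can see.

Request:
arm_command(steps=[[0, 0, -1, 0, 0, 0], [0, 0, -2.5, 0, 0, 0], [0, 0, -4.5, 0, 0, 0], [0, 0, -7, 0, 0, 0], [0, 0, -10, 0, 0, 0], [0, 0, -13, 0, 0, 0], [0, 0, -16, 0, 0, 0], [0, 0, -18, 0, 0, 0], [0, 0, -18, 0, 0, 0]])

```text
t: 15.1
eef_pos: [467.7, -177.8, 503.6]
tcp_rot: [3.137, -0.006, 0.193]
ft_force: [0.5, 0.4, -0.8]
opening: 0.422
```

Request:
arm_command(steps=[[-6, 3, 0, 0, 0, 0], [-7, 7, 0, 0, 0, 0], [-8, 11, 0, 0, 0, 0], [-9, 15, 0, 0, 0, 0], [-9, 19, 0, 0, 0, 0], [-9, 23, 0, 0, 0, 0], [-9, 27, 0, 0, 0, 0], [-9, 30, 0, 0, 0, 0], [-9, 30, 0, 0, 0, 0], [-9, 30, 0, 0, 0, 0]])

```text
t: 15.93
eef_pos: [437.1, -491.4, 497.1]
tcp_rot: [-3.139, 0.001, 0.191]
ft_force: [-0.7, 0.3, -0.5]
opening: 0.421
```

```bash
python3 go.py 468 -178 480 11
python3 - <<'E'
from h import *; from cell import *
T=camera_model("top"); t=read_camera("top")[:,:,::-1]; s=read_camera("scene")[:,:,::-1]; 
cv2.imwrite("pics/top7.png",t)
cv2.imwrite("pics/p7.png",np.vstack([cv2.resize(t[180:270,250:430],(720,360)),cv2.resize(s[140:280,240:480],(411,240)) if 0 else cv2.copyMakeBorder(cv2.resize(s[140:280,240:480],(411,240)),0,0,0,309,0)]))
print("crop scale 4, origin (250,180)"); print("disc ctr px",proj(T,[469.8,-178,14]),"expected rim ctr px at disc ctr z69",proj(T,[469.8,-178,69]))
E
```

```text
t 15.9333 pos [ 437.1 -491.4  497.1] yaw [-1.7987e+02  6.0000e-02  1.0970e+01] open 0.4208233082146421 F [-0.7  0.3 -0.5]
step cm/deg [  9.   -30.17   1.77] [-0.13  0.06 -0.03]
crop scale 4, origin (250,180)
disc ctr px (np.float64(372.2948834312132), np.float64(227.33576244774912)) expected rim ctr px at disc ctr z69 (np.float64(376.9726200482218), np.float64(226.42534527528653))
```

View pics/p7.png

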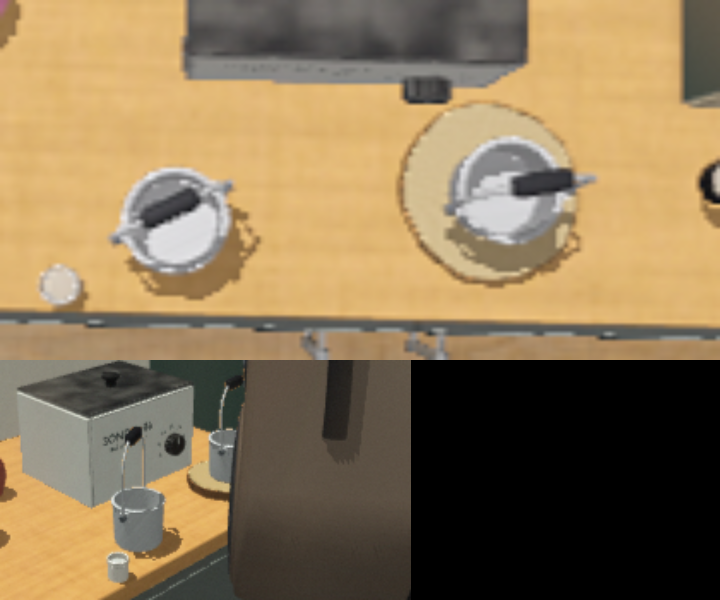

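The pot's rim centre is at about (377,227.5), where (377,226.4) is expected for a centred pot, so it is 2–3 mm off. It is upright, and pot 2 is still at (294,235). The robot is clear, so I'm handing in.

```bash
python3 -c "
from cell import *
print(job_done(), state()['t'])"
```

```text
the job is handed in; nothing more can be done
the job is handed in; nothing more can be done
```

I turned the mouth-down grey pot over and set it mouth-up on the wooden disc, then handed the job in. `job_done()` gives no verdict, and my last clock reading before it was about 16 s.

- **How it went:** I gripped the bail by its black grip (opening 12 mm) and lifted it 24 cm, and the pot swung over. I carried it above the other pot and lowered it slowly. The largest force I read while setting it down was about 8 N. The pot was still leaning slightly at first contact, so I eased the tool 2 mm sideways and 1 mm down before opening the fingers.
- **Last checks:** In the top view the pot looks upright, about 2–3 mm from the disc centre. The other pot is at the same pixels as at the start, (294,235). The robot stood clear with about 0 N at the wrist.
- **Not fully checked:** I judged the pot's uprightness by eye, because the arm half hid it in the last scene picture. Forces were only read at the end of each move, so a short peak in between would not have shown. No check failed or disagreed.

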